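# Log a sample jar's weight and queue it in the roller lane

## Robot

A 6-joint arm with a two-finger parallel gripper is mounted at the origin on a cart in front of the work surface, level with it; the furniture and walls round the work are solid. World frame = base frame: x ahead of the robot, y to its left, z up, the work surface at z = 0. Lengths are in m, angles in rad, forces in N, time in s.
With the tool pointing down it reaches from about 0.3 to 0.875 m from the base axis. Payload 6.4 kg.
Tool frame: the origin (TCP) lies where the fingers leave the gripper's body, on its centre line; the fingertips stand 73 mm ahead of it and the grasp point (between the pads) lies 54 mm ahead of it; z points along the fingers, y is the line along which they close (so a half turn about z gives the same grasp; the last joint's range is limited). The gripper opens to 85 mm and grips with 20 to 120 N. Pads are 22 mm wide; open, the fingers measure 114 mm over their backs; the gripper's body (76 mm by 85 mm) begins 54 mm behind the grasp point. The pads swing forward as they close: fully open they stand 13 mm farther back than shut.
Start: joints at [-1.376, 0.181, 1.607, -0, 1.354, -0.206], TCP at [0.224, -0.529, 0.304] pointing down, gripper open.
Joint ranges: [-2.99, 2.99], [-0.89, 2.07], [0.3, 2.58], [-1.14, 4.28], [0, 2.63], [-3.12, 3.12]. Speed limits (rad/s): [2.57, 2.57, 3.01, 3.14, 3.14, 3.14].

## Interface

Orientations are given as a unit quaternion [w, x, y, z].
In Python, from bench import ctrl gives the robot as it stands.
- The arm moves only by the tool carry_out, never from a script. Its argument "steps" is one flat list of numbers, 7 for each row, row after row: the shift along the tool's x, y, z in m, then the turn, a rotation vector about the tool's x, y, z in rad, then the opening, from 0 (shut) to 1 (fully open). In form: [dx, dy, dz, wx, wy, wz, claw, dx, dy, dz, wx, wy, wz, claw, ...]. A call has 1 to 20 rows; each row is the pose to reach, as a shift and turn from the pose commanded when the call began, along the tool's axes at that moment; what a row does not reach only later rows make up. A row lasts 1/10 s, in which the tool goes at most 50 mm and 8.59 degrees, less where a joint would pass 70% of its speed; a pose out of reach is approached as far as the arm can. A call with a gripper value outside its range is refused whole. The fingers move at their own pace and stop on an object; the grip force is fixed at half the most. Time passes only in rows, so rows that repeat a pose let the fingers close. It gives the time, the measured TCP pose, the force, the opening and the grip force at its end, in the units of the state.
- ctrl.get_obs(): the state, without advancing time (a new reading comes with each control period).
- ctrl.camera(name): name is "scene" or "top" or "wrist"; returns the picture (400x640x3 uint8, red, green, blue); there is no depth.
- ctrl.camera_params(name): a dict with "vertical_fov" (degrees; the focal length in pixels is half the picture's height over the tangent of half this angle, whatever the lens; pixels are square), "cx", "cy" (the principal point, pixels), "cam_to_world" (4x4, takes a point from camera to world coordinates); the wrist camera has in their place "hand_eye" (4x4, takes a point from camera to tool coordinates, whose origin is the TCP and whose axes are the flange's). Camera axes: x right, y down, z forward; pixel columns grow to the right and rows downward; lengths in m; the calibration is good to about 2 mm. A picture is of the moment at which its call begins: read the wrist's pose just before it. camera_params takes no time and is no camera call.
- ctrl.hand_in(): hands the job in; it is judged then, once.
The state is a dict: "time_s": time; "q": joint angles; "dq": joint speeds; "joint_efforts": joint torques, N m; "eef_pos": TCP position; "eef_rot": TCP orientation; "wrist_force": force on the tool from outside, world axes, zero at the start; "torque": the same for the moment, N m; "opening": opening from 0.0 (shut) to 1.0 (fully open); "grasp_force": force on a finger pad.
Only numpy, scipy, OpenCV 4.12 (cv2) and the standard library are available. Lean on these libraries where they do the work, as an engineer would, in place of code of your own. Each camera call takes 0.05 s, during which the arm holds its last target. There are 200 camera calls.

## Task

Weigh the sample jar that stands on the bench: set it gently, upright, on the middle of the balance pan and let go of it, then press the balance's oblong membrane key, firmly enough to register but without forcing it, so the weight is logged while the jar stands free on the pan; leave the two small round keys alone. Then move the jar into the sloped roller lane, standing on the rollers and run down against the taller jar that is already waiting at the stop, and leave everything else where it stands.

Things in the scene. Friction and masses are not known exactly. Their poses are not given: they have to be found in the camera images.
- sample_jar: the jar to weigh: plain specimen jar, off-white screw cap, 60 mm across, 88 mm tall (the lower of the two jars), 0.14 to 0.28 kg. At first upright on the bench in front of the lane, in a row with a beaker and a petri dish. Cap: 58 mm across, the top 18 mm; grip there or on the body just below. Origin: centre of its underside; z up along its axis
- waiting_jar: the taller jar, 66 mm across, 103 mm tall, off-white cap, that stands in the lane against its end stop from the start. Origin: centre of its underside. When the sample jar touches it their origins are about 62 mm apart
- balance: bench balance, 270 mm deep (x), 190 mm wide (y), housing 64 mm high. Origin: centre of its underside on the bench; x points from the keypad at its front to its back, y to its left seen from the front, z up. Its front faces the robot
- pan_top (a point): centre of the top face of the round steel pan (132 mm across, about 80 mm above the bench). The pan sinks up to 2 mm under load (4 N per mm)
- log_key_top (a point): centre of the top of the oblong membrane key, mid-keypad, in front of the display: 48 mm (y) by 24 mm, 3 mm proud. Frame: x up the keypad's slope (10 degrees, rising to the pan), y along the key, z out of the keypad; press along -z. It is stiff: 0.5 mm at 4 N, 8 N per mm, hard stop at 2.4 mm; it registers above 4 N held 0.15 s. Round keys, 20 mm across, lie 60 mm to either side, as proud
- left_key: small round membrane key left of the oblong one (balance +y), not to be pressed. Origin: centre of its underside
- right_key: small round membrane key right of the oblong one (balance -y), not to be pressed. Origin: centre of its underside
- pan: the pan itself; origin: centre of its underside, 6 mm below pan_top
- flow_lane: the whole lane with its legs; origin: on the bench under its middle, z up. A jar let go upright on the rollers near lane_deck x = 55 mm rolls down by itself within about 2 s, at 0.1 to 0.3 m/s, until it meets the waiting jar near x = 200 mm
- lane_deck: sloped lane of 20 free white rollers between two aluminium rails, falling 9 degrees. Origin: centre of the upper, open loading end, on the plane of the roller tops (92 mm above the bench); x downhill along the lane, y across, z square to the rollers. Rollers from x = 7 to 285 mm; stop face at x = 296 mm. Rails 75 mm apart inside, 25 mm above the roller tops
- beaker: small measuring beaker, 67 mm across, 62 mm tall, bystander; origin: centre of its underside
- petri: shallow empty petri dish, 90 mm across, 16 mm tall, bystander; origin: centre of its underside
- vial_1: capped vial behind the lane, 27 mm across, 58 mm tall, bystander; origin: centre of its underside
- vial_2: a second such vial, bystander; origin: centre of its underside
- log_key: the oblong membrane key itself; origin: centre of its underside, 3 mm below log_key_top

How it is judged:
By the outcome, as a careful person would: the job done as asked, in the order asked, and still so for the second after the job is handed in, with the robot touching nothing.
It also fails if it takes over 67 s, if anything falls off the work surface, if the arm or the gripper's body presses on something with over 40 N, if the wrist force passes 120 N, or if a joint passes its speed limit or range.

## Working session

There is one attempt and no reset: what is moved stays moved. The work goes in short steps, Python scripts to look and compute and a tool call to move; the robot and the scene stay as the last step left them, time stands still between calls to the robot, and variables do not carry over. Pictures are saved under pics/ and viewed, at most 10 in all, crops included, and the job is handed in when it is done.

Besides the shell and the picture viewer there is one more tool, called after "Request:" in YAML: its name, and indented under it one key for each argument. carry_out: Moves the arm, as the interface text tells. Its arguments: {"type":"object","properties":{"steps":{"type":"array"}},"required":["steps"]}

```bash
mkdir -p pics; ls; python3 - <<'E'
from bench import ctrl
import cv2,numpy as np
np.set_printoptions(precision=4,suppress=True)
o=ctrl.get_obs(); print(o)
for n in ("scene","top"):
    im=ctrl.camera(n); cv2.imwrite(f"pics/{n}0.png",im[:,:,::-1]); p=ctrl.camera_params(n); print(n,p)
print(ctrl.camera_params("wrist"))
E
```

```text
pics
{'time_s': 0.0, 'q': array([-1.3763,  0.1816,  1.608 ,  0.    ,  1.3538, -0.2063]), 'dq': array([ 0.0009, -0.0007, -0.0002, -0.001 , -0.0001, -0.0014]), 'joint_efforts': array([ -0.0019, -44.4874, -35.1339,  -0.0005,   0.0092,   0.    ]), 'eef_pos': array([ 0.2243, -0.529 ,  0.303 ]), 'eef_rot': array([-0.0009,  0.98  ,  0.1991,  0.    ]), 'wrist_force': array([-0.2377, -0.2946,  0.3815]), 'torque': array([-0.0216, -0.014 ,  0.04  ]), 'grasp_force': 0.0, 'opening': 1.0006124528770843}
scene {'vertical_fov': 47.09417494148522, 'cx': 316.8119998234656, 'cy': 196.98096119039243, 'cam_to_world': array([[-0.433 , -0.5141,  0.7404, -0.2374],
       [-0.9012,  0.228 , -0.3687,  0.4534],
       [ 0.0207, -0.8268, -0.562 ,  0.7022],
       [ 0.    ,  0.    ,  0.    ,  1.    ]])}
top {'vertical_fov': 44.244368002001764, 'cx': 321.6082546923201, 'cy': 200.44519596045816, 'cam_to_world': array([[-0.0173, -0.9905,  0.1367,  0.4374],
       [-0.9998,  0.0173, -0.0009,  0.023 ],
       [-0.0015, -0.1367, -0.9906,  1.2532],
       [ 0.    ,  0.    ,  0.    ,  1.    ]])}
{'vertical_fov': 68.48973714338422, 'cx': 314.361837296763, 'cy': 199.154488547812, 'hand_eye': array([[ 0.0004, -0.954 , -0.2999,  0.0774],
       [ 1.    ,  0.0006, -0.0007, -0.    ],
       [ 0.0009, -0.2999,  0.954 , -0.0691],
       [ 0.    ,  0.    ,  0.    ,  1.    ]])}
```

View pics/scene0.png

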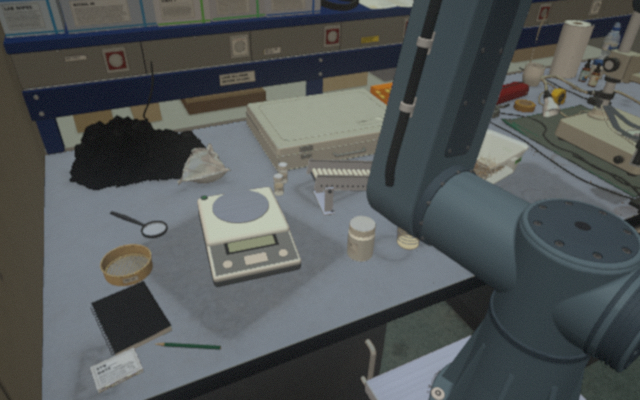

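View pics/top0.png

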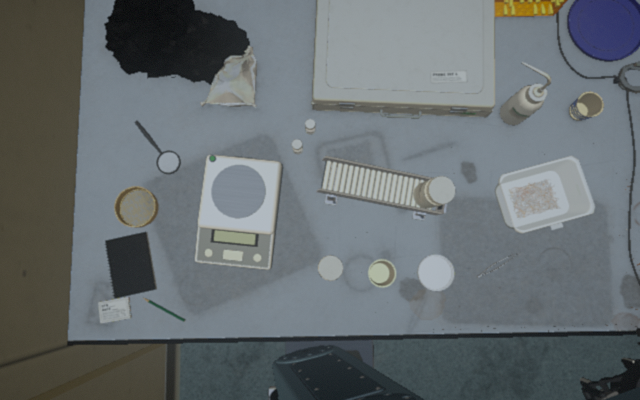

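The scene view shows the balance left of the jar, and the lane behind. In the top view the sample jar's cap is at about (330,268), beaker (382,272), petri (436,272), pan (239,190), oblong key (233,256). The lane runs from (322,177) to (445,200), with the waiting jar at (437,192). I'll enlarge this to get precise pixels.

```bash
cat > h.py <<'E'
import numpy as np,cv2
from bench import ctrl
from scipy.spatial.transform import Rotation as R
np.set_printoptions(precision=4,suppress=True)
def T_tool(o):
    T=np.eye(4); T[:3,:3]=R.from_quat(np.roll(o["eef_rot"],-1)).as_matrix(); T[:3,3]=o["eef_pos"]; return T
def cam(name,o=None):
    p=ctrl.camera_params(name); f=200/np.tan(np.radians(p["vertical_fov"]/2))
    M=p["cam_to_world"] if name!="wrist" else T_tool(o)@p["hand_eye"]
    return f,p["cx"],p["cy"],np.array(M)
def ray(c,u,v):
    f,cx,cy,M=c; d=M[:3,:3]@np.array([(u-cx)/f,(v-cy)/f,1]); return M[:3,3],d
def onz(c,u,v,z):
    p,d=ray(c,u,v); return p+d*(z-p[2])/d[2]
def proj(c,P):
    f,cx,cy,M=c; q=M[:3,:3].T@(np.asarray(P,float)-M[:3,3]); return np.array([cx+f*q[0]/q[2],cy+f*q[1]/q[2]])
E
python3 - <<'E'
from h import *
im=cv2.imread("pics/top0.png")
cv2.imwrite("pics/top0c.png",cv2.resize(im[140:300,185:465],None,fx=2.85,fy=2.85,interpolation=cv2.INTER_CUBIC))
c=cam("top")
for n,u,v,z in [("cap",330,268,.088),("pan",239,191,.080),("key",233,256,.06),("beaker",382,272,.062),("petri",436,272,.016),("laneA",322,177,.117),("wait cap",440,191,.103)]: print(n,onz(c,u,v,z))
E
```

```text
cap [0.4378 0.0051 0.088 ]
pan [0.6257 0.221  0.08  ]
key [0.4705 0.2379 0.06  ]
beaker [ 0.4262 -0.1197  0.062 ]
petri [ 0.4234 -0.2595  0.016 ]
laneA [0.6496 0.0201 0.117 ]
wait cap [ 0.6137 -0.2584  0.103 ]
```

View pics/top0c.png

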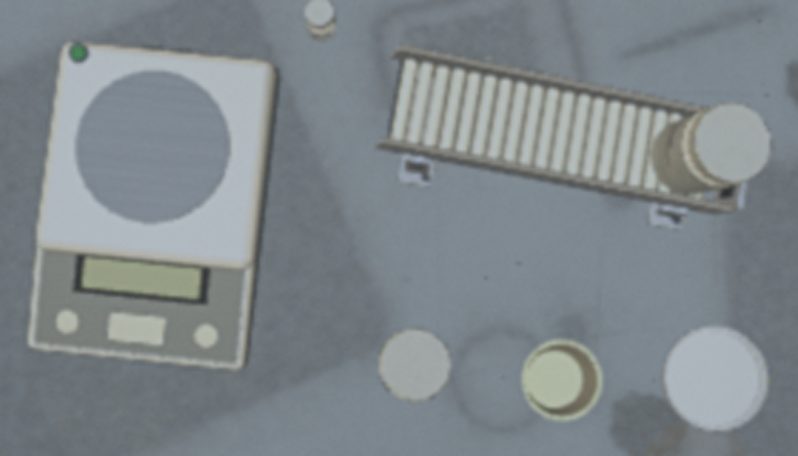

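Enlarged pixels (crop/2.85 + offset): cap (415,365), pan (153,147), oblong key (137,329), round keys (67,321) and (206,336). Rail ends are (400,53), (382,145), (735,208) and (705,108).

```bash
python3 - <<'E'
from h import *
c=cam("top"); s=cam("scene")
F=lambda x,y:(185+(x+.5)/2.85-.5,140+(y+.5)/2.85-.5)
P=lambda x,y,z:onz(c,*F(x,y),z)
print("cap",P(415,365,.088),"w",P(380,365,.08)-P(451,365,.08)); pan=P(153,147,.08); print("pan",pan,"w",P(76,147,.08)-P(231,147,.08))
k=P(137,329,.055);l=P(67,321,.055);r=P(206,336,.055); print("keys",k,l,r,np.linalg.norm(l-r))
for n,p,q in [("housing left edge",(66,45),(40,245)),("right",(273,65),(247,265))]:
    a,b=P(*p,.064),P(*q,.064);print(n,np.degrees(np.arctan2(*(a-b)[[1,0]])))
# keys line heading
d=l-r; print("key row normal heading",np.degrees(np.arctan2(-d[0],d[1])))
z=lambda x:.092-x*np.sin(.157)+.025*.988
A,B=P(400,53,z(0)),P(382,145,z(0)); C,D=P(735,208,z(.29)),P(705,108,z(.26))
print("lane A,B,D,C",A,B,D,C, "dirs",*[np.degrees(np.arctan2(*(e)[[1,0]])) for e in (D-A,C-B,)], "AB",np.linalg.norm(A-B),np.linalg.norm(C-B))
w=P(732,144,.095);print("wait",w)
# masks in scene: key heights by triangulation
im=cv2.imread("pics/scene0.png")
cv2.imwrite("pics/s0c.png",cv2.resize(im[150:290,190:450],None,fx=3,fy=3,interpolation=cv2.INTER_CUBIC))
for zz in (.04,.045,.05,.055,.06): print(zz,proj(s,P(137,329,zz)),(proj(s,P(137,329,zz))-[190,150])*3)
print((proj(s,pan)-[190,150])*3,(proj(s,P(415,365,.088))-[190,150])*3)
E
```

```text
cap [0.4384 0.0044 0.088 ] w [0.001  0.0588 0.    ]
pan [0.6251 0.2225 0.08  ] w [0.0023 0.1313 0.    ]
keys [0.4728 0.2395 0.055 ] [0.4806 0.299  0.055 ] [0.4659 0.1808 0.055 ] 0.11915484827361318
housing left edge -6.45157363216469
right -7.608086567839509
key row normal heading -7.100113787945248
lane A,B,D,C [0.6945 0.0122 0.1167] [0.6176 0.0284 0.1167] [ 0.6512 -0.2473  0.076 ] [ 0.5655 -0.2697  0.0714] dirs -99.47017528513658 -99.9159906637689 AB 0.07852176264086463 0.30595875242862514
wait [ 0.6168 -0.2641  0.095 ]
0.04 [255.2186 259.9684] [195.6557 329.9051]
0.045 [255.5177 258.1257] [196.553  324.3771]
0.05 [255.8184 256.2732] [197.4551 318.8197]
0.055 [256.1207 254.4109] [198.3621 313.2327]
0.06 [256.4246 252.5386] [199.2739 307.6157]
[151.813  164.4573] [515.7487 219.922 ]
```

View pics/s0c.png

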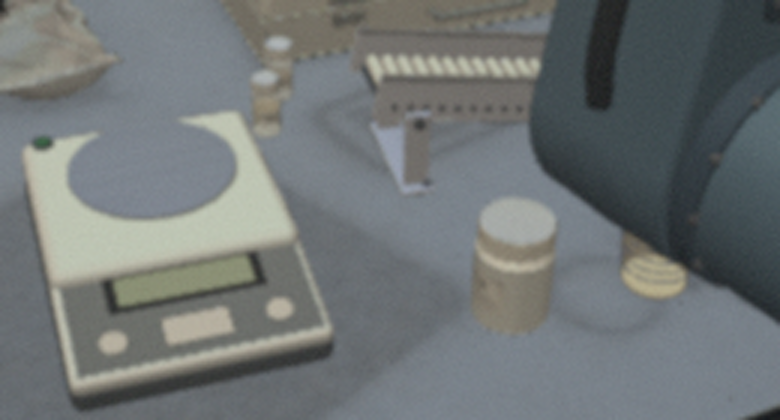

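The scene crop agrees with the predictions: cap at (517,222) against (516,220) predicted, pan at (152,169) against (152,164). The oblong key at (199,326) gives a height of about 45 mm. Next I hover over the jar.

```bash
cat >> h.py <<'E'
def Rt(hy,n=(0,0,1)):
    "tool z=-n, tool y toward heading hy (deg)"
    z=-np.array(n)/np.linalg.norm(n); h=np.radians(hy); y=np.array([np.cos(h),np.sin(h),0]); y-=z*(y@z); y/=np.linalg.norm(y)
    return np.stack([np.cross(y,z),y,z],1)
def rel(o,P,Rm):
    T=T_tool(o); return np.round(np.r_[T[:3,:3].T@(np.array(P)-T[:3,3]), R.from_matrix(T[:3,:3].T@Rm).as_rotvec()],4)
E
python3 - <<'E'
from h import *
o=ctrl.get_obs(); print(rel(o,[.4384,.0044,.26],Rt(-9.7)))
E
```

```text
[ 0.4052 -0.4076  0.0439 -0.0013 -0.0011 -1.0007]
```

Request:
carry_out:
  steps: [0.01, -0.01, 0, 0, 0, -0.03, 1, 0.03, -0.03, 0, 0, 0, -0.1, 1, 0.06, -0.06, 0.005, 0, 0, -0.18, 1, 0.09, -0.09, 0.01, 0, 0, -0.27, 1, 0.12, -0.12, 0.01, 0, 0, -0.35, 1, 0.15, -0.15, 0.015, 0, 0, -0.43, 1, 0.18, -0.18, 0.02, 0, 0, -0.5, 1, 0.21, -0.21, 0.02, 0, 0, -0.58, 1, 0.24, -0.24, 0.025, 0, 0, -0.65, 1, 0.27, -0.27, 0.03, 0, 0, -0.72, 1, 0.3, -0.3, 0.03, 0, 0, -0.79, 1, 0.33, -0.33, 0.035, 0, 0, -0.86, 1, 0.36, -0.36, 0.04, 0, 0, -0.92, 1, 0.385, -0.387, 0.044, 0, 0, -0.97, 1, 0.4, -0.402, 0.044, 0, 0, -1, 1, 0.405, -0.4075, 0.044, 0, 0, -1, 1, 0.405, -0.4075, 0.044, 0, 0, -1, 1, 0.405, -0.4075, 0.044, 0, 0, -1, 1]

```text
time_s: 1.9
eef_pos: [0.4379, 0.0034, 0.2599]
eef_rot: [0.0, 0.765, 0.644, -0.0]
wrist_force: [0.8, -1.0, 0.4]
opening: 1.002
grasp_force: 0.0
```

```bash
python3 - <<'E'
from h import *
o=ctrl.get_obs(); im=ctrl.camera("wrist"); cv2.imwrite("pics/w1.png",im[:,:,::-1]); np.save("w1.npy",np.r_[o["eef_pos"],o["eef_rot"]])
print(o["time_s"],o["eef_pos"],o["eef_rot"],o["q"]); c=cam("wrist",o); print(proj(c,[.4384,.0044,.088]),proj(c,[.4384,.0044,0]))
E
```

```text
1.9 [0.4379 0.0034 0.2599] [ 0.      0.7646  0.6445 -0.0002] [-0.2644 -0.0899  1.9821 -0.0004  1.2495 -0.0941]
[314.1859 199.5939] [314.3017 176.4875]
```

View pics/w1.png

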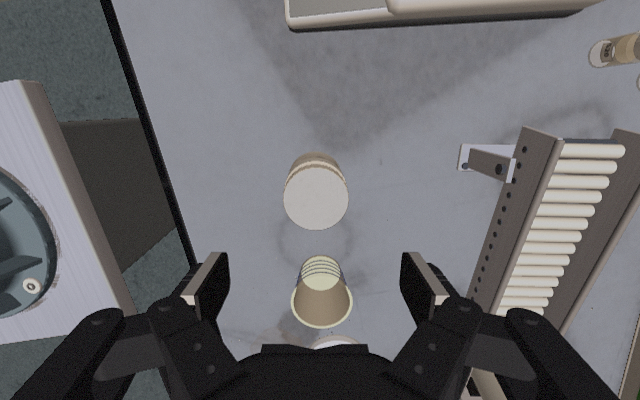

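The wrist view shows the cap centred at (316,198.5), against (314,199.6) predicted, so the estimate is off by only about 1.5 mm. The jar is clear of the beaker, so I descend and grip.

Request:
carry_out:
  steps: [0.002, 0.002, 0.03, 0, 0, 0, 1, 0.002, 0.002, 0.065, 0, 0, 0, 1, 0.002, 0.002, 0.1, 0, 0, 0, 1, 0.002, 0.002, 0.125, 0, 0, 0, 1, 0.002, 0.002, 0.142, 0, 0, 0, 1, 0.002, 0.002, 0.148, 0, 0, 0, 1, 0.002, 0.002, 0.148, 0, 0, 0, 1, 0.002, 0.002, 0.148, 0, 0, 0, 0.75, 0.002, 0.002, 0.148, 0, 0, 0, 0.6, 0.002, 0.002, 0.148, 0, 0, 0, 0.4, 0.002, 0.002, 0.148, 0, 0, 0, 0.4, 0.002, 0.002, 0.148, 0, 0, 0, 0.4, 0.002, 0.002, 0.148, 0, 0, 0, 0.4, 0.002, 0.002, 0.148, 0, 0, 0, 0.4, 0.002, 0.002, 0.148, 0, 0, 0, 0.4]

```text
time_s: 3.45
eef_pos: [0.4412, 0.0052, 0.1135]
eef_rot: [0.001, 0.764, 0.645, 0.0]
wrist_force: [-3.8, -0.2, 8.5]
opening: 0.673
grasp_force: 63.0
```

```bash
python3 - <<'E'
from h import *
o=ctrl.get_obs(); print(rel(o,[.4412,.0052,.235],Rt(-9.7)),rel(o,[.6251,.2225,.235],Rt(-9.7)),rel(o,[.6251,.2225,.20],Rt(-9.7)))
E
```

```text
[-0.      0.0002 -0.1215  0.0015  0.0006 -0.0003] [ 0.2452  0.1448 -0.1214  0.0015  0.0006 -0.0003] [ 0.2452  0.1447 -0.0864  0.0015  0.0006 -0.0003]
```

Request:
carry_out:
  steps: [0, 0, -0.01, 0, 0, 0, 0.4, 0, 0, -0.03, 0, 0, 0, 0.4, 0, 0, -0.06, 0, 0, 0, 0.4, 0.005, 0.003, -0.09, 0, 0, 0, 0.4, 0.02, 0.012, -0.11, 0, 0, 0, 0.4, 0.04, 0.024, -0.12, 0, 0, 0, 0.4, 0.065, 0.038, -0.121, 0, 0, 0, 0.4, 0.09, 0.053, -0.121, 0, 0, 0, 0.4, 0.115, 0.068, -0.121, 0, 0, 0, 0.4, 0.14, 0.083, -0.121, 0, 0, 0, 0.4, 0.165, 0.097, -0.121, 0, 0, 0, 0.4, 0.19, 0.112, -0.121, 0, 0, 0, 0.4, 0.212, 0.125, -0.12, 0, 0, 0, 0.4, 0.23, 0.136, -0.118, 0, 0, 0, 0.4, 0.24, 0.142, -0.112, 0, 0, 0, 0.4, 0.245, 0.1445, -0.105, 0, 0, 0, 0.4, 0.245, 0.1445, -0.099, 0, 0, 0, 0.4, 0.245, 0.1445, -0.095, 0, 0, 0, 0.4, 0.245, 0.1445, -0.095, 0, 0, 0, 0.4, 0.245, 0.1445, -0.095, 0, 0, 0, 0.4]

```text
time_s: 5.45
eef_pos: [0.6242, 0.2219, 0.2069]
eef_rot: [-0.0, 0.765, 0.644, -0.0]
wrist_force: [-0.3, -0.4, -2.0]
opening: 0.674
grasp_force: 65.0
```

```bash
python3 - <<'E'
from h import *
o=ctrl.get_obs(); im=ctrl.camera("top")
t=ctrl.camera("wrist")[:,:,::-1]
print(o["time_s"],o["eef_pos"],o["wrist_force"],o["opening"],o["grasp_force"])
cv2.imwrite("pics/w2.png",t); print(proj(cam("wrist",o),[.6251,.2225,.08]))
c=cam("top"); print(rel(o,[.6251,.2225,.1935],Rt(-9.7)), proj(c,[.6251,.2225,.08]))
E
```

```text
5.45 [0.6242 0.2219 0.2069] [-0.2934 -0.3837 -1.9878] 0.6739760228567429 65.04324441299104
[314.6356 218.9373]
[ 0.0008  0.0007  0.0134 -0.0003  0.0002 -0.0013] [238.3658 191.2672]
```

View pics/w2.png

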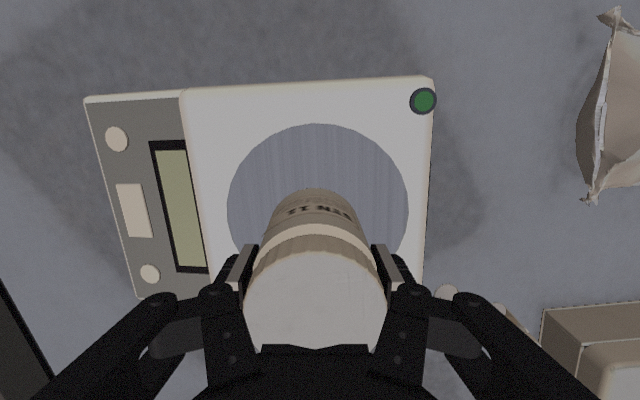

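The wrist view shows the held jar upright over the pan. Pan edges are left (228,207), right (408,207) and top (316,124); the oblong key is at (134,210) and the round keys at (117,139) and (150,274). From these I refine pan and key.

```bash
python3 - <<'E'
from h import *
o=ctrl.get_obs(); c=cam("wrist",o); im=cv2.imread("pics/w2.png"); hsv=cv2.cvtColor(im,cv2.COLOR_BGR2HSV)
# pan edge: bluish-grey vs white housing, scan rays outward from (316,170)
S=hsv[:,:,1].astype(int);V=hsv[:,:,2].astype(int);pts=[]
for a in np.radians(np.arange(150,391,6)):
    r=np.arange(20,130); 
    u=316+r*np.cos(a); v=190+r*np.sin(a); g=cv2.GaussianBlur(V.astype(np.float32),(5,5),0)[v.astype(int),u.astype(int)]
    i=np.argmax(np.diff(g)[35:])+35
    pts.append(onz(c,u[i],v[i],.08)[:2])
pts=np.array(pts)
for _ in range(4):
    A=np.c_[2*pts,np.ones(len(pts))]; s=np.linalg.lstsq(A,(pts**2).sum(1),rcond=None)[0]; r=np.sqrt(s[2]+s[:2]@s[:2]); e=np.abs(np.linalg.norm(pts-s[:2],axis=1)-r); pts=pts[e<max(.0015,2*np.median(e))]
print("pan",s[:2],r,len(pts))
k,l,rr=[onz(c,u,v,.046) for u,v in ((134,210),(117,139),(150,274))]; print(k,l,rr,np.linalg.norm(l-rr),"head",np.degrees(np.arctan2(-(l-rr)[0],(l-rr)[1])))
t=cam("top"); print("top key at z .046",onz(t,185+137.5/2.85-.5,140+329.5/2.85-.5,.046))
print(rel(o,[*s[:2],.1935],Rt(-9.7)))
E
```

```text
pan [0.6175 0.2149] 0.0763987996945055 22
[0.4765 0.2428 0.046 ] [0.484  0.3006 0.046 ] [0.4694 0.1825 0.046 ] 0.11895674465555366 head -7.029353650193058
top key at z .046 [0.4731 0.2411 0.046 ]
[-0.0082 -0.0058  0.0139  0.0007 -0.0002 -0.0012]
```

```bash
python3 - <<'E'
from h import *
o=ctrl.get_obs(); c=cam("wrist",o)
pts=np.array([onz(c,u,v,.08)[:2] for u,v in ((228,207),(408,207),(316,124))])
s=np.linalg.solve(np.c_[2*pts,np.ones(3)],(pts**2).sum(1)); print(s[:2],np.sqrt(s[2]+s[:2]@s[:2]))
print(rel(o,[*s[:2],.1935],Rt(-9.7)))
E
```

```text
[0.6282 0.2241] 0.06403224825684736
[ 0.0026  0.0032  0.014   0.0007 -0.0002 -0.0012]
```

Request:
carry_out:
  steps: [0.001, 0.001, 0.003, 0, 0, 0, 0.4, 0.002, 0.002, 0.006, 0, 0, 0, 0.4, 0.002, 0.003, 0.009, 0, 0, 0, 0.4, 0.002, 0.003, 0.0105, 0, 0, 0, 0.4, 0.002, 0.003, 0.012, 0, 0, 0, 0.4, 0.002, 0.003, 0.013, 0, 0, 0, 0.4, 0.002, 0.003, 0.013, 0, 0, 0, 0.4, 0.002, 0.003, 0.013, 0, 0, 0, 0.4]

```text
time_s: 6.35
eef_pos: [0.6278, 0.2239, 0.194]
eef_rot: [0.0, 0.765, 0.645, 0.0]
wrist_force: [-1.1, -0.4, -2.5]
opening: 0.671
grasp_force: 65.0
```

Request:
carry_out:
  steps: [0, 0, 0.0005, 0, 0, 0, 0.4, 0, 0, 0.001, 0, 0, 0, 0.4, 0, 0, 0.001, 0, 0, 0, 0.4]

```text
time_s: 6.65
eef_pos: [0.6277, 0.2239, 0.1929]
eef_rot: [0.0, 0.765, 0.645, -0.0]
wrist_force: [0.3, -0.2, -2.3]
opening: 0.676
grasp_force: 65.1
```

Request:
carry_out:
  steps: [0, 0, 0.0005, 0, 0, 0, 0.4, 0, 0, 0.001, 0, 0, 0, 0.4, 0, 0, 0.001, 0, 0, 0, 0.4]

```text
time_s: 6.95
eef_pos: [0.6278, 0.2239, 0.1922]
eef_rot: [0.0, 0.765, 0.645, 0.0]
wrist_force: [-0.8, -0.4, -0.2]
opening: 0.67
grasp_force: 65.3
```

Request:
carry_out:
  steps: [0, 0, 0.0005, 0, 0, 0, 0.4, 0, 0, 0.0005, 0, 0, 0, 0.4, 0, 0, 0.0005, 0, 0, 0, 0.7, 0, 0, 0.0005, 0, 0, 0, 0.75, 0, 0, 0.0005, 0, 0, 0, 0.85, 0, 0, 0.0005, 0, 0, 0, 1, 0, 0, 0.0005, 0, 0, 0, 1, 0, 0, 0.0005, 0, 0, 0, 1, 0, 0, -0.01, 0, 0, 0, 1, 0, 0, -0.03, 0, 0, 0, 1, 0, 0, -0.06, 0, 0, 0, 1, 0, 0, -0.09, 0, 0, 0, 1, 0, 0, -0.11, 0, 0, 0, 1, 0, 0, -0.11, 0, 0, 0, 1]

```text
time_s: 8.35
eef_pos: [0.6294, 0.2242, 0.3073]
eef_rot: [0.002, 0.765, 0.645, 0.004]
wrist_force: [0.0, -0.2, -0.2]
opening: 0.998
grasp_force: 0.0
```

```bash
python3 - <<'E'
from h import *
o=ctrl.get_obs(); t=ctrl.camera("wrist")[:,:,::-1]; cv2.imwrite("pics/w3.png",t)
print(o["time_s"],o["eef_pos"],o["q"]); c=cam("wrist",o); print(proj(c,[.6278,.2239,.167]))
n=np.array([-np.sin(np.radians(10))*np.cos(np.radians(-7.1)),-np.sin(np.radians(10))*np.sin(np.radians(-7.1)),np.cos(np.radians(10))])
K=np.array([.4755,.2418,.046])
print(n)
for hy in (83,-97,-7):
  for d in (.173,.083): print(hy,d,rel(o,K+n*d,Rt(hy,n)),K+n*d)
E
```

```text
8.35 [0.6294 0.2242 0.3073] [ 0.165   0.3778  1.3545 -0.      1.4011  0.3349]
[310.1501 214.7622]
[-0.1723  0.0215  0.9848]
83 0.173 [-0.0103 -0.1854  0.0894 -0.1328 -0.1307 -1.6146] [0.4457 0.2455 0.2164]
83 0.083 [-0.0099 -0.1705  0.1782 -0.1328 -0.1307 -1.6146] [0.4612 0.2436 0.1277]
-97 0.173 [-0.0103 -0.1854  0.0894 -0.129   0.1311  1.5191] [0.4457 0.2455 0.2164]
-97 0.083 [-0.0099 -0.1705  0.1782 -0.129   0.1311  1.5191] [0.4612 0.2436 0.1277]
-7 0.173 [-0.0103 -0.1854  0.0894 -0.1667  0.0014 -0.0479] [0.4457 0.2455 0.2164]
-7 0.083 [-0.0099 -0.1705  0.1782 -0.1667  0.0014 -0.0479] [0.4612 0.2436 0.1277]
```

View pics/w3.png

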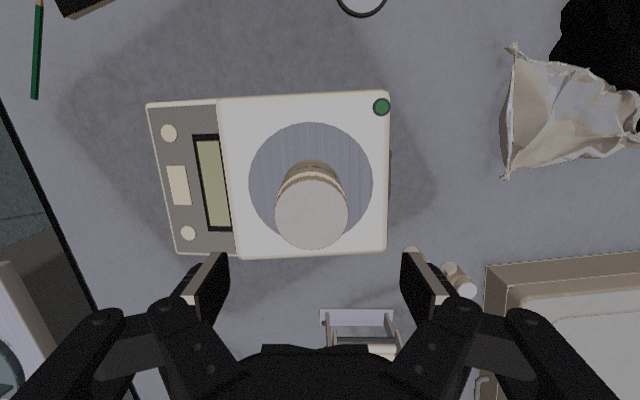

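The jar stands upright mid-pan: cap (311.5,212), against (310,215) predicted, with the pan spanning u 249–374. The oblong key is at (178,186). I re-measure the key and plan the approach with closed fingers.

```bash
python3 - <<'E'
from h import *
o=ctrl.get_obs(); c=cam("wrist",o)
print([onz(c,u,v,.046) for u,v in ((178.5,185.5),(169,132.5),(188.5,233))], "jar",onz(c,311.5,212,.167))
a=np.radians([10,-7.1]); n=np.array([-np.sin(a[0])*np.cos(a[1]),-np.sin(a[0])*np.sin(a[1]),np.cos(a[0])])
K=np.array([.4765,.2425,.046])
for d in (.123,): print(rel(o,K+n*d,Rt(83,n)),K+n*d)
E
```

```text
[array([0.4747, 0.2417, 0.046 ]), array([0.4826, 0.3008, 0.046 ]), array([0.4685, 0.1825, 0.046 ])] jar [0.628  0.2266 0.167 ]
[-0.0088 -0.175   0.1367 -0.1363 -0.1325 -1.6144] [0.4553 0.2451 0.1671]
```

Request:
carry_out:
  steps: [0, -0.01, 0, -0.005, -0.005, -0.06, 0.5, -0.001, -0.03, 0, -0.014, -0.014, -0.17, 0, -0.002, -0.05, 0.005, -0.025, -0.024, -0.3, 0, -0.003, -0.075, 0.01, -0.036, -0.035, -0.43, 0, -0.004, -0.1, 0.02, -0.047, -0.046, -0.56, 0, -0.005, -0.125, 0.035, -0.058, -0.057, -0.69, 0, -0.006, -0.145, 0.05, -0.069, -0.068, -0.82, 0, -0.007, -0.16, 0.07, -0.08, -0.078, -0.95, 0, -0.008, -0.17, 0.09, -0.091, -0.089, -1.08, 0, -0.009, -0.176, 0.11, -0.102, -0.1, -1.21, 0, -0.009, -0.176, 0.125, -0.113, -0.11, -1.34, 0, -0.009, -0.176, 0.133, -0.124, -0.12, -1.47, 0, -0.009, -0.176, 0.136, -0.133, -0.129, -1.58, 0, -0.009, -0.176, 0.136, -0.136, -0.1325, -1.614, 0, -0.009, -0.176, 0.136, -0.136, -0.1325, -1.614, 0, -0.009, -0.176, 0.136, -0.136, -0.1325, -1.614, 0]

```text
time_s: 10.0
eef_pos: [0.4522, 0.2446, 0.1652]
eef_rot: [0.084, 0.062, 0.995, -0.006]
wrist_force: [0.4, 0.1, -0.0]
opening: -0.003
grasp_force: 0.0
```

```bash
python3 - <<'E'
from h import *
o=ctrl.get_obs(); t=ctrl.camera("wrist")[:,:,::-1]; cv2.imwrite("pics/w4.png",t)
print(o["time_s"],o["eef_pos"],o["eef_rot"],o["q"],o["opening"]); c=cam("wrist",o); T=T_tool(o)
print(proj(c,[.4755,.242,.046]), proj(c,T[:3,3]+T[:3,2]*.073))
a=np.radians([10,-7.1]); n=np.array([-np.sin(a[0])*np.cos(a[1]),-np.sin(a[0])*np.sin(a[1]),np.cos(a[0])])
print(rel(o,np.array([.4755,.242,.046])+n*.073,Rt(83,n)))
E
```

```text
10.0 [0.4522 0.2446 0.1652] [ 0.0839  0.0616  0.9945 -0.0063] [ 0.2994  0.1596  1.9516 -0.0921  0.8795 -1.0943] -0.003016864568072971
[314.2926 225.7407] [313.3323 255.0432]
[-0.0027  0.0004  0.0484 -0.0022 -0.006  -0.0013]
```

View pics/w4.png

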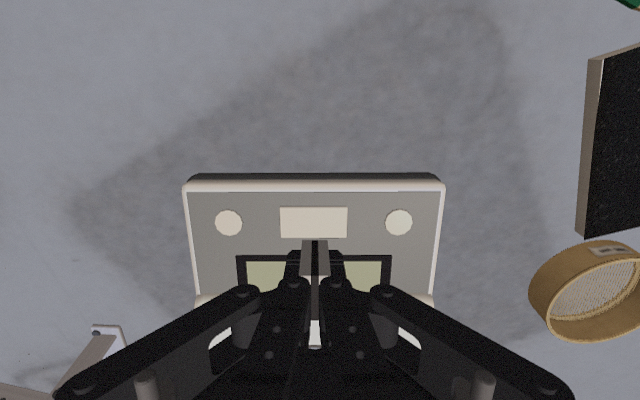

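The keypad is straight below the closed fingers: oblong key centred at (314,222.5), round keys at (229,223) and (399,223). I triangulate its height with the earlier view.

```bash
python3 - <<'E'
from h import *
o=ctrl.get_obs(); c4=cam("wrist",o)
p=ctrl.camera_params("wrist"); T=np.eye(4); T[:3,:3]=Rt(-9.7); T[:3,3]=[.6242,.2219,.2069]
c2=(*c4[:3],T@np.array(p["hand_eye"]))
def tri(L):
    A=0;b=0
    for c,u,v in L:
        q,d=ray(c,u,v); d=d/np.linalg.norm(d); M=np.eye(3)-np.outer(d,d); A=A+M; b=b+M@q
    return np.linalg.solve(A,b)
K=tri([(c4,314,222.5),(c2,134,210)]);print("tri",K, "L",tri([(c4,229,223),(c2,117,139)]),"R",tri([(c4,399,223),(c2,150,274)]))
for z in (.04,.043,.046,.049): 
    q=onz(c4,314,222.5,z); a,b=onz(c4,280,222.5,z),onz(c4,347.5,222.5,z); print(z,q,np.linalg.norm(a-b))
a=np.radians([10,-7.1]); n=np.array([-np.sin(a[0])*np.cos(a[1]),-np.sin(a[0])*np.sin(a[1]),np.cos(a[0])])
print(rel(o,K+n*.073,Rt(83,n)))
E
```

```text
tri [0.4748 0.2415 0.0436] L [0.4688 0.2469 0.0619] R [0.4798 0.248  0.0882]
0.04 [0.4769 0.2417 0.04  ] 0.04859592329093013
0.043 [0.4751 0.2419 0.043 ] 0.04778906028536658
0.046 [0.4733 0.2422 0.046 ] 0.04698219727980299
0.049 [0.4714 0.2424 0.049 ] 0.04617533427423941
[-0.0014 -0.0002  0.0509 -0.002  -0.0056 -0.0012]
```

Request:
carry_out:
  steps: [-0.001, 0, 0.01, 0, -0.005, 0, 0, -0.001, 0, 0.025, 0, -0.005, 0, 0, -0.001, 0, 0.037, 0, -0.005, 0, 0, -0.001, 0, 0.044, 0, -0.005, 0, 0, -0.001, 0, 0.047, 0, -0.005, 0, 0, -0.001, 0, 0.047, 0, -0.005, 0, 0, -0.001, 0, 0.047, 0, -0.005, 0, 0]

```text
time_s: 10.75
eef_pos: [0.4619, 0.2437, 0.12]
eef_rot: [0.087, 0.061, 0.994, -0.006]
wrist_force: [-0.5, 0.7, 0.2]
opening: -0.001
grasp_force: 0.0
```

Request:
carry_out:
  steps: [0, 0, 0.001, 0, 0, 0, 0, 0, 0, 0.002, 0, 0, 0, 0, 0, 0, 0.003, 0, 0, 0, 0, 0, 0, 0.003, 0, 0, 0, 0]

```text
time_s: 11.15
eef_pos: [0.4621, 0.2435, 0.1168]
eef_rot: [0.087, 0.061, 0.994, -0.006]
wrist_force: [0.4, 0.7, -1.0]
opening: -0.003
grasp_force: 0.0
```

Request:
carry_out:
  steps: [0, 0, 0.0005, 0, 0, 0, 0, 0, 0, 0.001, 0, 0, 0, 0, 0, 0, 0.001, 0, 0, 0, 0]

```text
time_s: 11.45
eef_pos: [0.4623, 0.2436, 0.116]
eef_rot: [0.087, 0.061, 0.994, -0.006]
wrist_force: [-2.8, 0.2, 4.3]
opening: 0.0
grasp_force: 2.5
```

Request:
carry_out:
  steps: [0, 0, 0.0005, 0, 0, 0, 0, 0, 0, 0.0005, 0, 0, 0, 0, 0, 0, 0.0005, 0, 0, 0, 0]

```text
time_s: 11.75
eef_pos: [0.4624, 0.2436, 0.1157]
eef_rot: [0.087, 0.061, 0.994, -0.006]
wrist_force: [-4.2, -1.2, 6.6]
opening: 0.001
grasp_force: 3.8
```

Request:
carry_out:
  steps: [0, 0, 0.0004, 0, 0, 0, 0, 0, 0, 0.0004, 0, 0, 0, 0, 0, 0, 0.0004, 0, 0, 0, 0, 0, 0, 0.0004, 0, 0, 0, 0]

```text
time_s: 12.15
eef_pos: [0.4624, 0.2436, 0.1155]
eef_rot: [0.087, 0.061, 0.994, -0.006]
wrist_force: [-4.2, -0.7, 8.5]
opening: -0.001
grasp_force: 4.7
```

Request:
carry_out:
  steps: [0, 0, -0.002, 0, 0, 0, 0, 0, 0, -0.01, 0, 0, 0, 0, 0, 0, -0.035, 0, 0, 0, 0, 0, 0, -0.07, 0, 0, 0, 0.5, 0, 0, -0.11, 0, 0, 0, 1, 0, 0, -0.145, 0, 0, 0, 1, 0, 0, -0.165, 0, 0, 0, 1, 0, 0, -0.17, 0, 0, 0, 1]

```text
time_s: 12.95
eef_pos: [0.434, 0.248, 0.2857]
eef_rot: [0.09, 0.061, 0.994, -0.005]
wrist_force: [-0.1, -1.1, -0.2]
opening: 0.847
grasp_force: 0.0
```

```bash
python3 - <<'E'
from h import *
t=ctrl.camera("top")[:,:,::-1]; o=ctrl.get_obs()
cv2.imwrite("pics/t5.png",cv2.resize(t[140:290,180:380],None,fx=4,fy=4,interpolation=cv2.INTER_CUBIC))
print(o["time_s"],o["eef_pos"]); print(rel(o,[.628,.2255,.29],Rt(-9.7)),rel(o,[.628,.2255,.1915],Rt(-9.7)))
E
```

```text
13.0 [0.4337 0.2478 0.2846]
[-0.1934  0.0016  0.0295  0.1445  0.1378  1.613 ] [-0.1759  0.0016  0.1264  0.1445  0.1378  1.613 ]
```

View pics/t5.png

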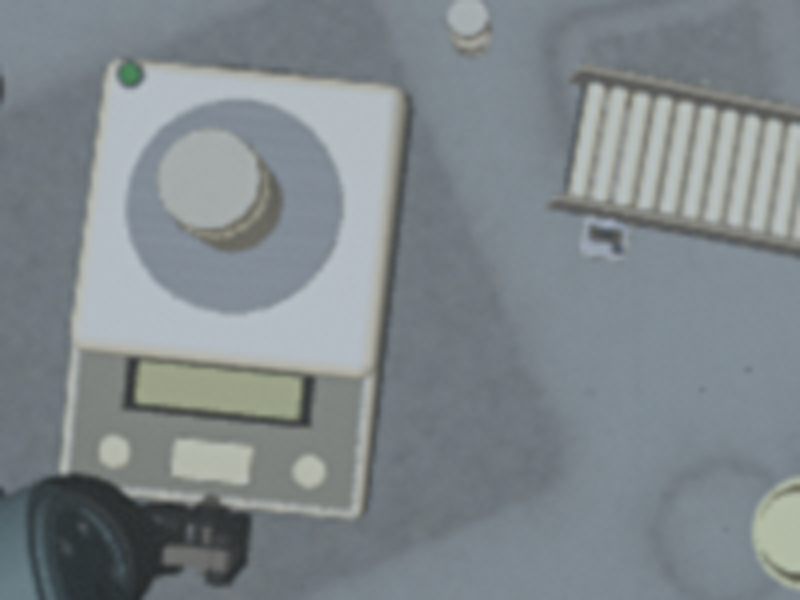

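The jar still stands free on the pan in the top view, cap at (209,180) in the crop, and all keys are clear. Now I go back over the jar.

Request:
carry_out:
  steps: [-0.005, 0, 0, 0.005, 0.005, 0.06, 1, -0.015, 0, 0.002, 0.015, 0.015, 0.17, 1, -0.03, 0, 0.004, 0.027, 0.026, 0.3, 1, -0.05, 0, 0.007, 0.039, 0.037, 0.43, 1, -0.07, 0.001, 0.01, 0.05, 0.048, 0.56, 1, -0.09, 0.001, 0.013, 0.062, 0.059, 0.69, 1, -0.11, 0.001, 0.016, 0.073, 0.07, 0.82, 1, -0.13, 0.001, 0.019, 0.085, 0.081, 0.95, 1, -0.15, 0.001, 0.022, 0.097, 0.092, 1.08, 1, -0.165, 0.001, 0.025, 0.108, 0.103, 1.21, 1, -0.177, 0.001, 0.027, 0.12, 0.115, 1.34, 1, -0.187, 0.002, 0.029, 0.132, 0.126, 1.47, 1, -0.192, 0.002, 0.0295, 0.142, 0.135, 1.58, 1, -0.193, 0.002, 0.0295, 0.1445, 0.138, 1.613, 1, -0.193, 0.002, 0.0295, 0.1445, 0.138, 1.613, 1, -0.193, 0.002, 0.0295, 0.1445, 0.138, 1.613, 1]

```text
time_s: 14.6
eef_pos: [0.6267, 0.2253, 0.285]
eef_rot: [-0.001, 0.764, 0.645, -0.003]
wrist_force: [-0.4, -0.0, -1.0]
opening: 0.999
grasp_force: 0.0
```

```bash
python3 - <<'E'
from h import *
o=ctrl.get_obs(); c=cam("wrist",o); im=ctrl.camera("wrist")
print(o["time_s"],o["eef_pos"],proj(c,[.628,.2255,.167]))
# cap circle near prediction
g=cv2.medianBlur(cv2.cvtColor(im,cv2.COLOR_RGB2GRAY),5)
print(cv2.HoughCircles(g,cv2.HOUGH_GRADIENT,1,40,param1=80,param2=20,minRadius=34,maxRadius=50))
print(rel(o,[.628,.2255,.1925],Rt(-9.7)))
E
```

```text
14.6 [0.6267 0.2253 0.285 ] [316.437  223.7561]
[[[318.5 227.5  40.5]]]
[ 0.0007  0.0019  0.0925 -0.0062  0.0028  0.0005]
```

Request:
carry_out:
  steps: [-0.001, 0.002, 0.015, -0.003, 0.001, 0, 1, -0.001, 0.003, 0.04, -0.006, 0.003, 0, 1, -0.001, 0.003, 0.065, -0.006, 0.003, 0, 1, -0.001, 0.003, 0.082, -0.006, 0.003, 0, 1, -0.001, 0.003, 0.09, -0.006, 0.003, 0, 1, -0.001, 0.003, 0.092, -0.006, 0.003, 0, 1, -0.001, 0.003, 0.092, -0.006, 0.003, 0, 1, -0.001, 0.003, 0.092, -0.006, 0.003, 0, 0.75, -0.001, 0.003, 0.092, -0.006, 0.003, 0, 0.6, -0.001, 0.003, 0.092, -0.006, 0.003, 0, 0.4, -0.001, 0.003, 0.092, -0.006, 0.003, 0, 0.4, -0.001, 0.003, 0.092, -0.006, 0.003, 0, 0.4, -0.001, 0.003, 0.092, -0.006, 0.003, 0, 0.4, -0.001, 0.003, 0.092, -0.006, 0.003, 0, 0.4]

```text
time_s: 16.05
eef_pos: [0.63, 0.2243, 0.1964]
eef_rot: [0.001, 0.764, 0.645, 0.002]
wrist_force: [-2.2, 1.3, 6.4]
opening: 0.672
grasp_force: 62.9
```

```bash
python3 - <<'E'
from h import *
o=ctrl.get_obs(); print(o["time_s"],o["eef_pos"],o["wrist_force"])
h=np.radians(-99.7); d=np.array([np.cos(h),np.sin(h),0]); s,cc=np.sin(np.radians(9)),np.cos(np.radians(9))
n=d*s+np.array([0,0,cc]); down=d*cc-np.array([0,0,s]); O=np.array([.657,.023,.092])
for lift in (.05,.01): 
    base=O+down*.055+n*lift; P=base+n*.1135; print(lift,P,rel(o,P,Rt(-9.7,n)))
print(rel(o,o["eef_pos"]+[0,0,.1],Rt(-9.7)))
E
```

```text
16.05 [0.63   0.2243 0.1964] [-2.1634  1.2774  6.4126]
0.05 [ 0.6435 -0.0558  0.2449] [-0.2736  0.0608 -0.0488  0.004   0.1551  0.0002]
0.01 [ 0.6446 -0.0496  0.2054] [-0.2674  0.0606 -0.0093  0.004   0.1551  0.0002]
[ 0.0002  0.0004 -0.1     0.004  -0.0019 -0.0001]
```

Request:
carry_out:
  steps: [0, 0, -0.008, 0, 0, 0, 0.4, 0, 0, -0.025, 0, 0, 0, 0.4, 0, 0, -0.05, 0, 0, 0, 0.4, -0.01, 0.002, -0.068, 0, 0, 0, 0.4, -0.025, 0.005, -0.075, 0, 0, 0, 0.4, -0.045, 0.01, -0.078, 0, 0, 0, 0.4, -0.07, 0.015, -0.078, 0, 0.01, 0, 0.4, -0.095, 0.021, -0.078, 0, 0.025, 0, 0.4, -0.12, 0.027, -0.078, 0.001, 0.045, 0, 0.4, -0.145, 0.032, -0.078, 0.001, 0.065, 0, 0.4, -0.17, 0.038, -0.078, 0.002, 0.085, 0, 0.4, -0.195, 0.043, -0.076, 0.002, 0.105, 0, 0.4, -0.22, 0.049, -0.073, 0.003, 0.12, 0, 0.4, -0.242, 0.054, -0.068, 0.003, 0.135, 0, 0.4, -0.258, 0.058, -0.06, 0.004, 0.147, 0, 0.4, -0.268, 0.06, -0.052, 0.004, 0.155, 0, 0.4, -0.272, 0.061, -0.045, 0.004, 0.155, 0, 0.4, -0.272, 0.061, -0.04, 0.004, 0.155, 0, 0.4, -0.272, 0.061, -0.039, 0.004, 0.155, 0, 0.4, -0.272, 0.061, -0.039, 0.004, 0.155, 0, 0.4]

```text
time_s: 18.05
eef_pos: [0.6435, -0.0535, 0.2335]
eef_rot: [-0.051, 0.762, 0.643, 0.059]
wrist_force: [-0.3, 0.3, -2.3]
opening: 0.676
grasp_force: 64.4
```

```bash
python3 - <<'E'
from h import *
o=ctrl.get_obs(); t=ctrl.camera("wrist")[:,:,::-1]; s=ctrl.camera("scene")[:,:,::-1]
cv2.imwrite("pics/w6.png",np.hstack([cv2.resize(t,(480,300)),cv2.resize(s[150:270,270:398],(320,300),interpolation=cv2.INTER_CUBIC)]))
cv2.imwrite("pics/w6full.png",t)
print(o["time_s"],o["eef_pos"],o["eef_rot"],o["wrist_force"])
c=cam("wrist",o); h=np.radians(-99.7); d=np.array([np.cos(h),np.sin(h),0]); a=np.radians(9)
n=d*np.sin(a)+np.array([0,0,np.cos(a)]); down=d*np.cos(a)-np.array([0,0,np.sin(a)]); O=np.array([.657,.023,.092]); lat=np.cross(n,down)
for x,y,z in ((0,0,0),(0,.0375,.025),(0,-.0375,.025),(.02,.0375,.025),(.02,-.0375,.025)): print((x,y),proj(c,O+down*x+lat*y+n*z)*.75)
E
```

```text
18.05 [ 0.6435 -0.0535  0.2335] [-0.0512  0.7617  0.6432  0.0589] [-0.318   0.2689 -2.2599]
(0, 0) [236.0436 103.9351]
(0, 0.0375) [278.6868 106.9377]
(0, -0.0375) [193.3292 106.8052]
(0.02, 0.0375) [277.3709 129.2859]
(0.02, -0.0375) [194.5782 129.1346]
```

View pics/w6.png

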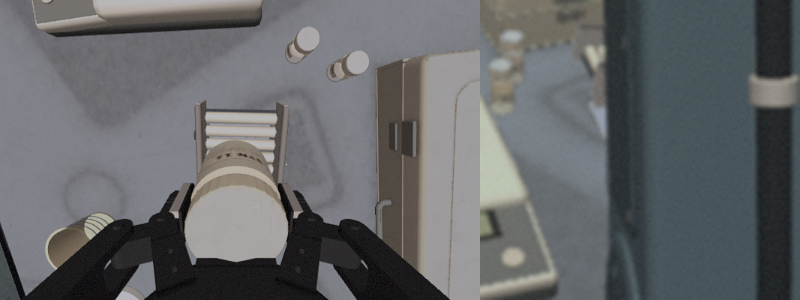

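The jar hangs over the loading end, with the rails near u≈200 and 284 (480-wide half), against 236 predicted for the midline. The lane centre looks about 5 mm further along tool +y. I check that with row profiles.

```bash
python3 - <<'E'
from h import *
g=cv2.cvtColor(cv2.imread("pics/w6full.png"),cv2.COLOR_BGR2GRAY)
for v in (136,140,144,148,156,158,160,168,176): print(v,"L",g[v,252:286:2],"R",g[v,360:394:2])
o=ctrl.get_obs(); c=cam("wrist",o); print(o["eef_pos"])
h=np.radians(-99.7); d=np.array([np.cos(h),np.sin(h),0]); a=np.radians(9)
n=d*np.sin(a)+np.array([0,0,np.cos(a)]); down=d*np.cos(a)-np.array([0,0,np.sin(a)]); O=np.array([.657,.023,.092]); lat=np.cross(n,down)
for x,y,z in ((.02,.0375,.025),(.02,-.0375,.025),(.02,.0375,0),(.02,-.0375,0),(.007,0,0),(.0,.04,.025),(.0,-.04,.025)): print((x,y,z),proj(c,O+down*x+lat*y+n*z))
print("lat",lat)
E
```

```text
136 L [134 130 132 131 131 135 127 124 119  95  68  75 131 129 129 129 128] R [113 113 115 117  97 100 123 123 121 121 122 122 126 121 122 121 121]
140 L [130 129 131 128 107 115 109 107  69  72  72  79 133 130 130 134 127] R [118 117 121 123  85  79  78  79  82 108 143 141 124 121 124 124 126]
144 L [130 129 133 128 104 127 123 110  56  72  75  76 120 121 121 123 122] R [119 120 122 124  70  77  77  74  74 101 125 122 120 119 125 121 122]
148 L [132 129 130 130 105 127 125 109  61  75  75  66  97  93  94  96  79] R [ 73  67  66  68  70  78  79  76  64  96 127 127 111 124 117 114 117]
156 L [128 130 128 130  95 128 126 110  70  68  81 165 185 183 182 183 186] R [183 184 183 184 186 104  77  75  72 110 127 124 108 115 115 115 118]
158 L [130 130 129 133  91 127 127 113  70  70  79 159 180 179 180 179 181] R [182 184 184 182 183  96  72  75  78 110 127 125 101 114 116 118 115]
160 L [128 127 126 132  86 131 127 111  71  72  71 121 164 162 164 167 167] R [182 184 181 182 176  85  76  77  80 117 126 126  99 114 115 120 113]
168 L [133 131 132 132  96 129 127 112  78  73  77  83 178 173 173 170 171] R [ 97  98 106  88  75  77  77  73  96 125 127 115  94 105 109 110 110]
176 L [131 130 132 121  61 120 126 118  84  75  75 111 180 181 181 180 183] R [183 182 183 184 130  76  79  70 105 128 122 103 109 110 109 114 113]
[ 0.6438 -0.0537  0.2341]
(0.02, 0.0375, 0.025) [369.0002 172.0767]
(0.02, -0.0375, 0.025) [258.9194 171.8828]
(0.02, 0.0375, 0) [363.2532 165.1175]
(0.02, -0.0375, 0) [264.891  164.9481]
(0.007, 0, 0) [314.076  147.8761]
(0.0, 0.04, 0.025) [374.5153 142.3686]
(0.0, -0.04, 0.025) [253.4659 142.1758]
lat [ 0.9857 -0.1685  0.    ]
```

Request:
carry_out:
  steps: [0, 0.002, 0.003, 0, 0, 0, 0.4, 0, 0.004, 0.01, 0, 0, 0, 0.4, 0, 0.0042, 0.018, 0, 0, 0, 0.4, 0, 0.0042, 0.025, 0, 0, 0, 0.4, 0, 0.0042, 0.03, 0, 0, 0, 0.4, 0, 0.0042, 0.032, 0, 0, 0, 0.4, 0, 0.0042, 0.032, 0, 0, 0, 0.4, 0, 0.0042, 0.032, 0, 0, 0, 0.4]

```text
time_s: 18.95
eef_pos: [0.6487, -0.0504, 0.2022]
eef_rot: [-0.051, 0.762, 0.643, 0.059]
wrist_force: [-0.4, 0.4, -1.8]
opening: 0.673
grasp_force: 64.5
```

```bash
python3 - <<'E'
from h import *
o=ctrl.get_obs(); c=cam("wrist",o)
h=np.radians(-99.7); d=np.array([np.cos(h),np.sin(h),0]); a=np.radians(9)
n=d*np.sin(a)+np.array([0,0,np.cos(a)]); O=np.array([.657,.023,.092])
print(o["time_s"],o["wrist_force"],o["torque"],rel(o,o["eef_pos"],Rt(-9.7,n)),"height over deck - .115:",n@(o["eef_pos"]-O)-.115)
g=cv2.cvtColor(ctrl.camera("wrist"),cv2.COLOR_RGB2GRAY)
for v in (110,118,126): print(v,g[v,235:275:2],g[v,365:405:2])
E
```

```text
18.95 [-0.394   0.3823 -1.7568] [-0.1277  0.0077  0.002 ] [ 0.      0.      0.     -0.0014  0.001  -0.0003] height over deck - .115: 0.005424026252208378
110 [117 117 120 123 122 121 125 123 124 127 122 126 126 125 125 123 123 123
 124 128] [123 126 126 127 125 125 124 124 122 119 120 122 123 124 122 120 125 122
 121 121]
118 [124 126 120 122 126 125 125 125 127 123 128 129 130 124 125 125 122 125
 123 124] [123 126 119 121 117 118 115 117 121 118 117 114 117 112 114 110 111 113
 111 109]
126 [130 127 125 127 124 129 124 128 131 129 128 128 129 126 130 129 127 126
 127 126] [113 112 113 108 111 108 107 109 110 111 109 108 109 107 106 107 107 109
 107 110]
```

Request:
carry_out:
  steps: [0, 0, 0.001, 0, 0, 0, 0.4, 0, 0, 0.002, 0, 0, 0, 0.4, 0, 0, 0.003, 0, 0, 0, 0.4, 0, 0, 0.003, 0, 0, 0, 0.4]

```text
time_s: 19.4
eef_pos: [0.6494, -0.0503, 0.201]
eef_rot: [-0.05, 0.762, 0.643, 0.06]
wrist_force: [-2.4, -2.0, 5.4]
opening: 0.676
grasp_force: 65.1
```

Request:
carry_out:
  steps: [0, 0, 0.0005, 0, 0, 0, 0.4, 0, 0, 0.001, 0, 0, 0, 0.4, 0, 0, 0.001, 0, 0, 0, 0.4]

```text
time_s: 19.7
eef_pos: [0.6497, -0.0503, 0.2009]
eef_rot: [-0.049, 0.762, 0.643, 0.06]
wrist_force: [-3.4, -1.1, 9.8]
opening: 0.67
grasp_force: 65.4
```

Request:
carry_out:
  steps: [0, 0, -0.001, 0, 0, 0, 0.4, 0, 0, -0.002, 0, 0, 0, 0.4, 0, 0, -0.002, 0, 0, 0, 0.4]

```text
time_s: 20.0
eef_pos: [0.6493, -0.0503, 0.201]
eef_rot: [-0.05, 0.762, 0.643, 0.06]
wrist_force: [0.8, -1.1, 5.3]
opening: 0.668
grasp_force: 64.8
```

Request:
carry_out:
  steps: [0, 0, -0.001, 0, 0, 0, 0.4, 0, 0, -0.001, 0, 0, 0, 0.4, 0, 0, -0.001, 0, 0, 0, 1, 0, 0, -0.001, 0, 0, 0, 1, 0, 0, -0.001, 0, 0, 0, 1, 0, 0, -0.001, 0, 0, 0, 1, 0, 0, -0.001, 0, 0, 0, 1, 0, 0, -0.001, 0, 0, 0, 1, 0, 0, -0.001, 0, 0, 0, 1, 0, 0, -0.001, 0, 0, 0, 1, 0, 0, -0.001, 0, 0, 0, 1, 0, 0, -0.001, 0, 0, 0, 1, 0, 0, -0.001, 0, 0, 0, 1, 0, 0, -0.001, 0, 0, 0, 1, 0, 0, -0.001, 0, 0, 0, 1, 0, 0, -0.001, 0, 0, 0, 1, 0, 0, -0.001, 0, 0, 0, 1, 0, 0, -0.001, 0, 0, 0, 1, 0, 0, -0.001, 0, 0, 0, 1, 0, 0, -0.001, 0, 0, 0, 1]

```text
time_s: 22.0
eef_pos: [0.6486, -0.0501, 0.201]
eef_rot: [-0.051, 0.762, 0.643, 0.059]
wrist_force: [0.2, -0.6, 0.5]
opening: 1.001
grasp_force: 0.0
```

```bash
python3 - <<'E'
from h import *
o=ctrl.get_obs(); c=cam("wrist",o); im=ctrl.camera("wrist"); cv2.imwrite("pics/w7.png",im[:,:,::-1]); t=ctrl.camera("top"); cv2.imwrite("pics/t7.png",t[:,:,::-1])
print(o["time_s"],o["eef_pos"],o["wrist_force"],o["opening"])
# expected cap if still under gripper
T=T_tool(o); print("cap if stayed",proj(c,T[:3,3]+T[:3,2]*.028))
g=cv2.cvtColor(im,cv2.COLOR_RGB2GRAY); print(g[60:340:10,318])
g=cv2.medianBlur(cv2.cvtColor(t,cv2.COLOR_RGB2GRAY),3); print(g[150:225:5,310:460:6])
h=np.radians(-99.7); d=np.array([np.cos(h),np.sin(h),0]); a=np.radians(9); tc=cam("top")
n=d*np.sin(a)+np.array([0,0,np.cos(a)]); down=d*np.cos(a)-np.array([0,0,np.sin(a)]); O=np.array([.659,.023,.092])
for x,z in ((.055,.088),(.201,.088),(.263,.103)): print(x,proj(tc,O+down*x+n*z))
E
```

```text
22.0 [ 0.6486 -0.0501  0.201 ] [ 0.1956 -0.628   0.5107] 1.000712672341176
cap if stayed [312.7365 311.9047]
[120 123 122 124 128 130 127 122 122  79 178 153 178 157 180 151 180 119
 181 116 178 171 171 179 147 178 177 149]
[[137 123 132 125 120 122  82 113 115 102 109 112 116 119 121 123 123 123
  109 115 120 124 134 136 137]
 [135 124 134 127 120 121  79 116 115  93  98 103 107 112 115 118 122 109
  116 115 137 137 137 139 139]
 [137 126 125 122 112  94  78 115 112  75  85  92  98 104 108 111 115  79
  115 113 138 140 139 141 140]
 [137 129 127 187 188  82  90 115  80 113  91  76  85  92  98 103 106  78
  114 114 139 140 140 140 140]
 [138 131 120 187 185  78 115 115  72  69  87 118  86  75  85  92  78  81
  115 135 139 140 139 140 141]
 [138 133 114 168 166  78 115 115  82  77  64  66 168 181 135  77  78 110
  115 134 139 139 142 140 140]
 [139 134 121 158 113  78 115 108  49  55 136 182 187 190 176  78  79 114
  114 130 147 172 173 173 139]
 [139 137 125 157  78 107 115  82  64 188 190 189 187 188  87  78  78 115
  114 171 172 173 173 173 144]
 [139 137 122 140  78 115 114  99 154 187 188 190 188 184  77  78  79 115
  127 173 173 173 172 173 167]
 [139 139 138 135  78 115 115  91  72 174 187 178 172 162  77  78  82 115
  159 135 160 173 173 172 147]
 [139 141 139  86  81 118 112 126 113  95 100 130 135 146  77  79 109 115
  121 120 151 172 173 172 117]
 [139 140 139  77 124 121 112 127 119 105 104 134 130  96  77  78 115 114
  158 112 104 125 112 120 116]
 [138 140 139  77 124 124 111 118 118 116 104 103 104  98  77  78 115 115
  107 130 136 123 121 119 119]
 [135 137 126  81 120 104  84  88 101 115 115 104 103 107 110  80 115 117
  110 130 136 120 120 120 119]
 [132 137  83 112 114  75  83  77  80  88  87 101 104 106 106  95 115 132
  140 141 139 133 123 121 121]]
0.055 [350.686  173.0483]
0.201 [412.7602 184.3733]
0.263 [441.0328 188.1755]
```

The wrist column profile shows bare rollers under the gripper, so the jar has rolled off. I retreat upward and aside to look.

Request:
carry_out:
  steps: [0, 0, -0.01, 0, 0, 0, 1, 0, 0, -0.035, 0, 0, 0, 1, 0, 0, -0.07, 0, 0, 0, 1, 0, 0, -0.105, 0, 0, 0, 1, 0.01, -0.005, -0.135, 0, 0, 0, 1, 0.03, -0.015, -0.15, 0, 0, 0, 1, 0.06, -0.035, -0.155, 0, 0, 0, 1, 0.09, -0.06, -0.155, 0, 0, 0, 1, 0.12, -0.085, -0.155, 0, 0, 0, 1, 0.15, -0.11, -0.155, 0, 0, 0, 1, 0.18, -0.135, -0.155, 0, 0, 0, 1, 0.21, -0.16, -0.155, 0, 0, 0, 1, 0.235, -0.18, -0.155, 0, 0, 0, 1, 0.25, -0.19, -0.155, 0, 0, 0, 1, 0.255, -0.195, -0.155, 0, 0, 0, 1, 0.255, -0.195, -0.155, 0, 0, 0, 1, 0.255, -0.195, -0.155, 0, 0, 0, 1]

```text
time_s: 23.8
eef_pos: [0.4954, 0.2065, 0.3943]
eef_rot: [-0.051, 0.762, 0.643, 0.059]
wrist_force: [-0.0, -0.6, 0.5]
opening: 1.001
grasp_force: 0.0
```

```bash
python3 - <<'E'
from h import *
o=ctrl.get_obs(); t=ctrl.camera("top")[:,:,::-1]; cv2.imwrite("pics/t8.png",t); print(o["time_s"],o["eef_pos"])
a0=cv2.imread("pics/top0.png"); 
d=cv2.absdiff(cv2.GaussianBlur(t,(3,3),0),cv2.GaussianBlur(a0,(3,3),0)).max(2); m=cv2.morphologyEx((d>25).astype(np.uint8),cv2.MORPH_OPEN,np.ones((3,3)))
N,_,s,ce=cv2.connectedComponentsWithStats(m)
for i in range(1,N):
    if s[i,4]>15: print("changed",s[i],ce[i].round(1))
g=cv2.medianBlur(cv2.cvtColor(np.ascontiguousarray(t),cv2.COLOR_BGR2GRAY),3)
big=cv2.resize(g[140:250,310:470],None,fx=4,fy=4,interpolation=cv2.INTER_CUBIC)
c=cv2.HoughCircles(big,cv2.HOUGH_GRADIENT,1,60,param1=90,param2=22,minRadius=44,maxRadius=66)
print(None if c is None else c[0]/4+[310,140,0])
E
```

```text
23.8 [0.4954 0.2065 0.3943]
changed [408 174  14   6  63] [414.4 176.4]
changed [391 181  19  22 215] [397.9 193.2]
changed [412 182  13  16 141] [418.4 190. ]
changed [ 155  189  104  211 8606] [203.6 288.9]
changed [147 198  11  26 197] [152.2 210.8]
changed [253 247   6  15  56] [255.3 254. ]
changed [318 256  24  23 424] [329.9 267.4]
changed [150 262   7  28 115] [152.5 277.1]
changed [246 265  12   4  38] [251.7 266.2]
changed [155 304  11   7  37] [160. 307.]
changed [249 337  17  38 524] [257.6 354.4]
changed [176 344   8  10  55] [178.8 349. ]
changed [303 346  25   6  92] [315.6 348.4]
changed [287 350  14  10  83] [293.2 354.6]
changed [ 581  359   59   41 1378] [616.  383.8]
changed [ 268  363  154   37 2952] [342.4 388.2]
changed [277 364   8  13  65] [280.9 369.7]
None
```

Only the jar and the arm have changed; beaker, petri, vials and waiting jar haven't moved. I confirm that the jar stands upright against the waiting one.

```bash
python3 - <<'E'
from h import *
t=cv2.imread("pics/t8.png"); a0=cv2.imread("pics/top0.png"); tc=cam("top")
h=np.radians(-99.7); d=np.array([np.cos(h),np.sin(h),0]); a=np.radians(9)
n=d*np.sin(a)+np.array([0,0,np.cos(a)]); down=d*np.cos(a)-np.array([0,0,np.sin(a)]); O=np.array([.659,.024,.092])
for x in (.195,.201,.207): print(x,[proj(tc,O+down*(x+dx)+n*z).round(1) for dx,z in ((-.03,0),(-.029,.088),(0,.088),(.029,.088))])
f=lambda im,v:cv2.cvtColor(im,cv2.COLOR_BGR2GRAY)[v,380:460:2]
for v in (178,182,186,190,194,198,202): print(v,"now",f(t,v),"\n    was",f(a0,v))
E
```

```text
0.195 [array([386.3, 187. ]), array([397.6, 181.7]), array([409.8, 183.9]), array([421.9, 186.1])]
0.201 [array([388.6, 187.4]), array([400.2, 182.2]), array([412.3, 184.4]), array([424.4, 186.6])]
0.207 [array([391. , 187.8]), array([402.7, 182.6]), array([414.8, 184.8]), array([426.9, 187. ])]
178 now [140 179 186 135 183 181 140 188 174 146 149 151 159 170 169 169 169 169
 169 167 168 139  97 120 127 132 135 142 164 171 169 170 170 168 154 139
 135 137 137 137] 
    was [139 172 180 139 181 176 136 182 170 152 183 153 165 186 138 165 160 102
 121  99  89  94  95 118 123 127 126 139 160 167 165 166 167 165 149 134
 132 132 133 132]
182 now [139 186 174 150 189 165 152 130 118 149 149 162 170 169 169 168 168 169
 168 169 168 167 167 138 155 146 170 169 169 169 169 169 169 168 169 171
 153 134 136 137] 
    was [136 182 172 146 184 159 161 184 144 167 183 143 179 177 137 182 172 151
 183 162 156 147 112 135 153 140 167 165 164 165 166 164 165 165 165 165
 150 131 134 132]
186 now [162 188 152 172 187 142 127 119 129 170 139 164 169 168 168 168 169 168
 168 168 169 169 168 154 139 171
[... 911 characters left out ...]
0 124 127]
198 now [188 151 172 187 142 180 181 119 118 116 113 115 150 153 129 123 126 128
 121 121 122 122 122 152 156 120 151 171 168 168 170 170 170 168 168 170
 151 119 117 121] 
    was [184 148 170 183 139 173 181 141 181 174 142 183 167 154 184 154 166 140
 119 118 120 120 117 148 152 117 146 167 164 163 165 165 166 165 163 166
 147 117 115 118]
202 now [100 116 127 131 129 149 140 136 180 145 126 133 114 155 182 142 185 182
 127 117 120 120 119 117 113 149 145 124 126 155 164 168 166 165 133 116
 116 113 115 117] 
    was [ 99 114 124 127 129 145 135 129 179 154 163 185 143 172 182 139 179 179
 124 114 116 116 114 114 110 146 142 121 124 151 162 165 164 160 129 112
 112 110 112 113]
```

The sample jar's cap circle is centred at about (414,186) and 23 px wide, which matches an upright jar at deck x≈0.20 m, touching the waiting jar. Handing in.

```bash
python3 -c "
from bench import ctrl
print(ctrl.hand_in())"
```

```text
the job is handed in; nothing more can be done
None
```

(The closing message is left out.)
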